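Check the pellet scoops back in on the tally counter

TASK

Put the scoop set away: stand the small scoop in the medium one and the medium one in the large one, each sitting level and fully down, with the three handles fanned out at least 45 degrees from one another. Then count the two scoops in on the tally counter: two full strokes of its lever, each right to the stop and let go so that it springs all the way back, so that it has counted exactly two. Do not disturb the soap bottle, the felt figure or the snips, and leave the scoops nested, standing on the table.

Things in the scene. Friction and masses are not known exactly. Their poses are not given: they have to be found in the camera images.
- large_cup (a point): Centre of the bowl of the large scoop, half-way up (23 mm above its underside). Steel, 94 mm across the rim, 82 mm underneath, 46 mm high, 2 mm walls, 3 mm floor, open at the top. The outermost of the nest; need not move. Loose, upright on the table at the start. z points up out of the bowl, x along the handle, away from the bowl.
- large_grip (a point): Middle of the large scoop's handle, 99 mm from the bowl's axis, 58 mm above its underside. Level beech bar along x, 75 long, 14 wide, 10 mm thick. A strap sloping up from the rim carries it 12 mm above the rim: it passes over other rims, but would land on another handle lying under it. Scoop mass 170 g, varied by a quarter.
- medium_cup (a point): Centre of the bowl of the medium scoop, half-way up (22 mm above its underside). Steel, 74 mm across the rim, 62 mm underneath, 44 mm high, 2 mm walls, 3 mm floor, open at the top. Seated in the large one, this point is 2 mm above the large one's. Loose, upright on the table at the start. z points up out of the bowl, x along the handle, away from the bowl.
- medium_grip (a point): Middle of the medium scoop's handle, 89 mm from the bowl's axis, 56 mm above its underside. Level beech bar along x, 75 long, 14 wide, 10 mm thick. A strap sloping up from the rim carries it 12 mm above the rim: it passes over other rims, but would land on another handle lying under it. Scoop mass 130 g, varied by a quarter.
- small_cup (a point): Centre of the bowl of the small scoop, half-way up (21.5 mm above its underside). Steel, 56 mm across the rim, 44 mm underneath, 43 mm high, 2 mm walls, 3 mm floor, open at the top. Seated in the medium one, this point is 2.5 mm above the medium one's. Loose, upright on the table at the start. z points up out of the bowl, x along the handle, away from the bowl.
- small_grip (a point): Middle of the small scoop's handle, 80 mm from the bowl's axis, 55 mm above its underside. Level beech bar along x, 75 long, 14 wide, 10 mm thick. A strap sloping up from the rim carries it 12 mm above the rim: it passes over other rims, but would land on another handle lying under it. Scoop mass 100 g, varied by a quarter.
- counter: Bench tally counter, screwed down: dark foot 104 x 84 x 8 mm (centred 4 mm to -y of the origin), grey case 70 (x) by 60 (y) mm, its top 61 mm above the table with three white drums in a window, a small black reset knob on the -y side (leave it), the lever on the +y side. Origin on the table under the shaft. x: the way the top of the lever swings; y along the shaft; z up.
- counter_pivot (a point): Point on the lever's shaft in the plane in which the lever swings: 36 mm above the table, 36 mm to +y of the counter's origin (12 mm outside the case). Its axes are the counter's: the lever turns about y.
- lever_knob (a point): Centre of the black ball knob, 18 mm across, on the counting lever, 66 mm from the shaft; the rod is 8 mm thick. At rest it leans 0.45 rad (26 degrees) from upright to the counter's -x, knob 95 mm above the table; at the stop, as far to +x. The knob swings clear above the case; push it on its -x side. This point's axes turn with the lever.
- lever (a joint): Angle of the counting lever in rad: 0 at rest, 0.9 at its stop. A spring brings it back (about 1.2 N at the knob at rest, 3.3 N at the stop); let go, it flies back to 0 by itself.
- count_drum (a joint): Turn of the units drum in rad, 0 at the start. A pawl turns it on by a tenth of a turn (0.63) at each full stroke of the lever, in the last two thirds of the stroke; it does not turn back. The pawl takes the next tooth only after the lever has gone back to rest.
- bottle: Bystander: white soap bottle with a grey pump, 60 mm across, 196 mm high (the spout, along its x axis, reaches 36 mm from the axis), full, loose, easily tipped. Origin under its centre.
- figure: Bystander: round felted animal figure, 85 mm across (112 mm over its ears, along its y axis), 90 mm high, loose. Origin under its centre.
- pad: Bystander: cream foam block 180 (x) by 140 (y) by 68 mm high, fixed to the table. Origin under its centre.
- snips: Bystander: thread snips with green handles, 110 mm long, 26 mm wide, 11 mm high, loose on top of the foam block. Origin under their middle.
Mind the look-alikes: they are no part of the job. What is shaped like the counter but red is not meant.

How it is judged:
By the outcome, as a careful person would: the job done as asked, in the order asked, and still so for the second after the job is handed in, with the robot touching nothing.
It also fails if it takes over 72 s, if anything falls off the work surface, if the arm or the gripper's body presses on something with over 40 N, if the wrist force passes 120 N, or if a joint passes its speed limit or range.

ROBOT

A 6-joint arm with a two-finger parallel gripper is mounted at the origin on the work surface. World frame = base frame: x ahead of the robot, y to its left, z up, the work surface at z = 0. Lengths are in m, angles in rad, forces in N, time in s.
With the tool pointing down it reaches from about 0.35 to 0.975 m from the base axis. Payload 4.9 kg.
Tool frame: the origin (TCP) lies midway between the tips of the shut fingers; the grasp point (between the pads) lies 19 mm behind it; z points along the fingers, y is the line along which they close (so a half turn about z gives the same grasp; the last joint's range is limited). The gripper opens to 85 mm and grips with 20 to 120 N. Pads are 22 mm wide; open, the fingers measure 114 mm over their backs; the gripper's body (76 mm by 85 mm) begins 54 mm behind the grasp point. The pads swing forward as they close: fully open they stand 13 mm farther back than shut.
Start: joints at [-1.304, 0.053, 1.613, -0, 1.476, -0.119], TCP at [0.235, -0.579, 0.231] pointing down, gripper open.
Joint ranges: [-3.01, 3.01], [-1.01, 2.22], [0.06, 2.58], [-1.02, 4.17], [0.09, 2.62], [-3.14, 3.14]. Speed limits (rad/s): [2.57, 2.57, 3.14, 3.14, 3.14, 3.14].

INTERFACE

Orientations are given as a unit quaternion [w, x, y, z].
In Python, from station import sensors, viewer, ticket gives the robot as it stands. The module is installed in compiled form; this text tells all that it offers.
- The arm moves only by the tool jog_arm, never from a script. Its argument "series" is a list of rows, each a list of 7 numbers: the shift along the tool's x, y, z in mm, then the turn, a rotation vector about the tool's x, y, z in degrees, then the closure, from 0 (fully open) to 1 (shut). In form: [[tx, ty, tz, ax, ay, az, grip], ...]. A call has 1 to 5 rows; each row shifts and turns the commanded pose from where the row before left it, along the tool's axes as they then stand; what a row does not reach is not made up. A row lasts 1/10 s, in which the tool goes at most 50 mm and 8.59 degrees, less where a joint would pass 70% of its speed; a pose out of reach is approached as far as the arm can. A call with a gripper value outside its range is refused whole. The fingers move at their own pace and stop on an object; "newtons" is the grip in N (left out, the last holds). Time passes only in rows, so rows that do not move let the fingers close. It gives the time, the measured TCP pose, the force, the opening and the grip force at its end, in the units of the state.
- sensors.state(): the state, without advancing time (a new reading comes with each control period).
- viewer.get_image(name): name is "scene" or "top" or "wrist"; returns (picture, depth): 420x560x3 uint8, blue, green, red; 420x560 float32, m along the optical axis (not along the pixel's ray), 0 where there is no reading.
- viewer.camera_info(name): a dict with "K" (3x3 intrinsics, pixels), "world_to_cam" (4x4, takes a point from world to camera coordinates). Camera axes: x right, y up, looking along -z (the intrinsics and any distortion apply to the point x, -y, -z); pixel columns grow to the right and rows downward; lengths in m; the calibration is good to about 2 mm. The wrist camera is an equidistant fisheye: a pixel r from the principal point sees the ray r / f radians off the axis. A picture is of the moment at which its call begins: read the wrist's pose just before it. camera_info takes no time and is no camera call; for the wrist camera it gives the pose at the moment of the call.
- ticket.finish_job(): hands the job in; it is judged then, once.
The state is a dict: "t": time; "q": joint angles; "joint_velocities": joint speeds; "tau": joint torques, N m; "position": TCP position; "tcp_rot": TCP orientation; "ft_force": force on the tool from outside, world axes, zero at the start; "torque": the same for the moment, N m; "grip_width": finger opening in m; "gripper_force": force on a finger pad.
Only numpy, scipy, OpenCV 4.12 (cv2) and the standard library are available. Lean on these libraries where they do the work, as an engineer would, in place of code of your own. Each camera call takes 0.05 s, during which the arm holds its last target. There are 200 camera calls.

## Working session

There is one attempt and no reset: what is moved stays moved. The work goes in short steps, Python scripts to look and compute and a tool call to move; the robot and the scene stay as the last step left them, time stands still between calls to the robot, and variables do not carry over. Pictures are saved under pics/ and viewed, at most 13 in all, crops included, and the job is handed in when it is done.

Besides the shell and the picture viewer there is one more tool, called after "Request:" as name([rows], argument=value, ...), one row to a line, values as JSON. jog_arm: Moves the arm, as the interface text tells. Its arguments: {"type":"object","properties":{"series":{"type":"array","items":{"type":"array","items":{"type":"number"}}},"newtons":{"type":"number"}},"required":["series"]}

```bash
mkdir -p pics
cat > h.py <<'E'
import numpy as np, cv2
from station import sensors, viewer, ticket
from scipy.spatial.transform import Rotation as R
def cam(n):
    i=viewer.camera_info(n); return np.array(i["K"]),np.array(i["world_to_cam"])
def ray(n,u,v,ci=None):
    K,W=ci or cam(n)
    x=(u-K[0,2])/K[0,0]; y=(v-K[1,2])/K[1,1]
    if n=="wrist":
        r=np.hypot(x,y); s=np.sin(r)/r if r>1e-9 else 1; d=np.array([x*s,-y*s,-np.cos(r)])
    else: d=np.array([x,-y,-1.])
    Rm=W[:3,:3]; return -Rm.T@W[:3,3], Rm.T@d
def onz(n,u,v,z,ci=None):
    o,d=ray(n,u,v,ci); return (o+d*(z-o[2])/d[2])
def cloud(n,dep,ci=None):
    K,W=ci or cam(n); v,u=np.mgrid[:420,:560]
    x=(u-K[0,2])/K[0,0]; y=(v-K[1,2])/K[1,1]
    P=np.stack([x*dep,-y*dep,-dep],-1)
    return (P-W[:3,3])@W[:3,:3]
E
python3 - <<'E'
from h import *
for n in("scene","top"):
    im,d=viewer.get_image(n); cv2.imwrite(f"pics/{n}0.png",im); np.save(f"{n}0.npy",d); print(n,cam(n))
s=sensors.state(); print(s)
E
```

```text
scene (array([[381.59951297,   0.        , 277.94632979],
       [  0.        , 381.59951297, 214.08399771],
       [  0.        ,   0.        ,   1.        ]]), array([[-0.65650737,  0.75418981,  0.01399271,  0.37264452],
       [-0.49446551, -0.44428312,  0.74707186,  0.24110949],
       [ 0.56965071,  0.48353927,  0.66459599, -1.41295732],
       [ 0.        ,  0.        ,  0.        ,  1.        ]]))
top (array([[482.44198154,   0.        , 280.7473316 ],
       [  0.        , 482.44198154, 208.43492672],
       [  0.        ,   0.        ,   1.        ]]), array([[ 0.01030226, -0.99992903,  0.00598239,  0.02353427],
       [ 0.97874618,  0.01130908,  0.20476332, -0.61289079],
       [-0.20481644,  0.00374572,  0.97879323, -1.03938129],
       [ 0.        ,  0.        ,  0.        ,  1.        ]]))
{'t': 0.1, 'q': array([-1.30404133e+00,  5.33279923e-02,  1.61412952e+00, -1.73267542e-05,
        1.47599656e+00, -1.19002720e-01]), 'joint_velocities': array([ 0.00085446, -0.002181  , -0.00386944,  0.0002089 , -0.00062269,
       -0.00105642]), 'tau': array([ 1.08624827e-03, -3.94905567e+01, -3.71362638e+01, -4.66359393e-05,
        3.89548339e-03, -1.53214290e-05]), 'position': array([ 0.23501117, -0.57853741,  0.23017915]), 'tcp_rot': array([-9.27534772e-04,  9.81455885e-01,  1.91685889e-01, -7.72949151e-05]), 'ft_force': array([ 0.49317912,  0.01110451, -0.45334952]), 'torque': array([ 0.00230844,  0.05847979, -0.01433106]), 'gripper_force': 0.0, 'grip_width': 0.08541891819811363}
```

View pics/top0.png

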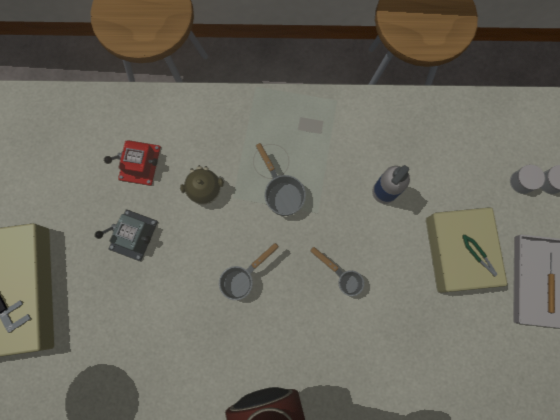

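View pics/scene0.png

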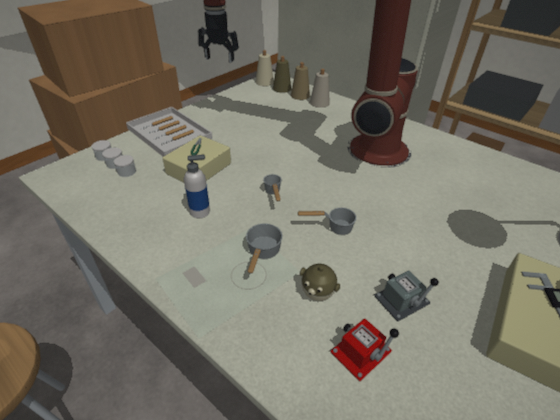

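The top view shows the large scoop at (285,196), medium at (237,283), small at (351,284), and the grey counter at (130,235) with its knob at (98,234). The figure is at (202,186), bottle at (391,184) and pad at (468,250). The scene view agrees.

Run:
```python
from h import *
im=cv2.imread("pics/top0.png"); d=np.load("top0.npy"); C=cloud("top",d); ci=cam("top")
hsv=cv2.cvtColor(im,cv2.COLOR_BGR2HSV)
wood=cv2.inRange(hsv,(8,90,70),(22,255,255))
print("table z",np.median(C[200:300,290:310,2]))
for nm,(u,v),rim,r,gz in(("L",(285,196),.046,.047,.063),("M",(237,283),.044,.037,.061),("S",(351,284),.043,.028,.060)):
    c=onz("top",u,v,rim,ci)
    m=(np.hypot(C[...,0]-c[0],C[...,1]-c[1])<r+.012)&(abs(C[...,2]-rim)<.004)&(wood==0)
    P=C[m][:,:2].astype(np.float32); (x,y),rr=cv2.minEnclosingCircle(P)
    # algebraic circle fit
    A=np.c_[2*P,np.ones(len(P))]; s=np.linalg.lstsq(A,(P**2).sum(1),rcond=None)[0]
    g=np.zeros((420,560),np.uint8); cv2.circle(g,(u,v),75,255,-1); g&=wood
    cn=max(cv2.findContours(g,cv2.RETR_EXTERNAL,cv2.CHAIN_APPROX_NONE)[0],key=cv2.contourArea)
    W=np.array([onz("top",*p[0],gz,ci)[:2] for p in cn],np.float32)
    (hx,hy),wh,_=cv2.minAreaRect(W)
    a=np.arctan2(hy-s[1],hx-s[0])
    print(nm,len(P),"enc",x,y,rr,"fit",s[:2],"grip",hx,hy,wh,"dist",np.hypot(hx-s[0],hy-s[1]),"ang",np.degrees(a), "depth z",np.median(C[g>0][:,2]))
for nm,(u,v) in dict(knob=(98,234),).items():
    m=(C[v-8:v+8,u-8:u+8]).reshape(-1,3); m=m[m[:,2]>.08]; print(nm,m.mean(0),m.max(0),len(m), onz("top",u,v,.095,ci))
# counter case top and foot
c=onz("top",128,233,.061,ci); m=(np.hypot(C[...,0]-c[0],C[...,1]-c[1])<.06)&(abs(C[...,2]-.061)<.004)
print("case",cv2.minAreaRect(C[m][:,:2].astype(np.float32)),m.sum())
m=(np.hypot(C[...,0]-c[0],C[...,1]-c[1])<.09)&(C[...,2]>.004)&(C[...,2]<.014)&(hsv[...,2]<90)
print("foot",cv2.minAreaRect(C[m][:,:2].astype(np.float32)),m.sum())
for nm,(u,v) in dict(fig=(202,186),bot=(392,184),pad=(468,250)).items():
    c=onz("top",u,v,.07,ci); m=(np.hypot(C[...,0]-c[0],C[...,1]-c[1])<.1)&(C[...,2]>.03); print(nm,c,np.percentile(C[m],[2,50,98],axis=0).round(3).tolist())
cv2.imwrite("pics/c0.png",cv2.resize(im[190:270,85:185],None,fx=6,fy=6,interpolation=cv2.INTER_CUBIC))
```

```text
table z 0.0008402855461325386
L 211 enc 0.652342677116394 0.022505374625325203 0.050495896488428116 fit [0.64965058 0.02218717] grip 0.5063287615776062 0.06383524090051651 (0.010521627962589264, 0.06530334800481796) dist 0.14925048041620215 ang 163.7965959420806 depth z 0.061978737784759
M 168 enc 0.44700852036476135 0.12924253940582275 0.040693849325180054 fit [0.44508559 0.13088195] grip 0.5049804449081421 0.0655817836523056 (0.01054110936820507, 0.07004034519195557) dist 0.08860872514067979 ang -47.47221872941957 depth z 0.061440268552780536
S 138 enc 0.4494470953941345 -0.1258796602487564 0.032962214201688766 fit [ 0.44781111 -0.12856759] grip 0.49916964769363403 -0.06772413849830627 (0.07123275846242905, 0.011279704980552197) dist 0.07962176769551661 ang 49.83196969131254 depth z 0.0602690276991065
knob [0.53827722 0.41442955 0.13214031] [0.55298807 0.43665896 1.14269613] 65 [0.54417165 0.42983975 0.095     ]
case ((0.55799800157547, 0.38517695665359497), (0.07338660210371017, 0.0691830962896347), 71.32589721679688) 663
foot ((0.5536801218986511, 0.37138456106185913), (0.09902340173721313, 0.10349984467029572), 70.73075103759766) 524
fig [0.6616439  0.21124609 0.07      ] [[0.63, 0.172, 0.041], [0.664, 0.213, 0.067], [0.707, 0.259, 0.082]]
bot [ 0.67155635 -0.22494193  0.07      ] [[0.64, -0.242, 0.036], [0.656, -0.207, 0.133], [0.69, -0.19, 0.198]]
pad [ 0.52107117 -0.38952309  0.07      ] [[0.439, -0.46, 0.041], [0.521, -0.387, 0.068], [0.608, -0.321, 0.077]]
```

View pics/c0.png

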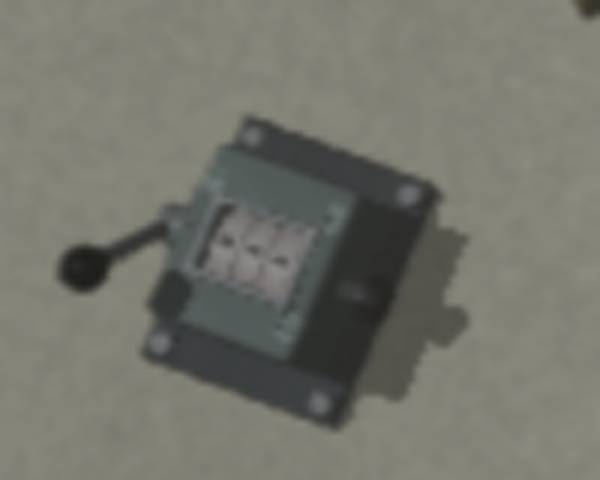

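```bash
cat >> h.py <<'E'
def plan(p,yaw,nt=None,grip=0):
    """rows for a straight move to TCP p, tool x at world yaw (deg), tool down; tilt corrected"""
    s=sensors.state(); w,x,y,z=s["tcp_rot"]; R0=R.from_quat([x,y,z,w]); p0=s["position"]
    Rt=R.from_euler('z',yaw,degrees=True)*R.from_euler('x',180,degrees=True)
    rv=(R0.inv()*Rt).as_rotvec(degrees=True); D=np.array(p)-p0
    n=nt or int(max(np.ceil(np.linalg.norm(D)/.048),np.ceil(np.linalg.norm(rv)/8.4),1)); Rc=R0
    print("t",round(s["t"],2),"pos",p0.round(4),"yaw",np.degrees(np.arctan2(*Rc.as_matrix()[1::-1,0])).round(1),"F",s["ft_force"].round(1),"w",round(s["grip_width"],4))
    for i in range(n):
        t=Rc.inv().apply(D/n)*1000; r=rv/n
        print([*(float(a) for a in t.round(1)),*(float(a) for a in r.round(2)),grip]); Rc=Rc*R.from_rotvec(r,degrees=True)
E
python3 - <<'E'
from h import *
im=cv2.imread("pics/top0.png"); ci=cam("top")
hsv=cv2.cvtColor(im,cv2.COLOR_BGR2HSV); wood=cv2.inRange(hsv,(8,90,70),(22,255,255))
g=np.zeros((420,560),np.uint8); g[135:180,250:280]=wood[135:180,250:280]
cn=max(cv2.findContours(g,cv2.RETR_EXTERNAL,cv2.CHAIN_APPROX_NONE)[0],key=cv2.contourArea)
W=np.array([onz("top",*p[0],.063,ci)[:2] for p in cn],np.float32); r=cv2.minAreaRect(W); print(r, np.hypot(r[0][0]-.6497,r[0][1]-.0222),np.degrees(np.arctan2(r[0][1]-.0222,r[0][0]-.6497)))
plan([.4992,.0719,.12],-47.5,grip=.5)
E
```

```text
((0.7362632751464844, 0.0688350647687912), (0.06946350634098053, 0.010725675150752068), 28.953536987304688) 0.09832614031922182 28.313105372629675
t 0.1 pos [ 0.235  -0.5785  0.2302] yaw 22.1 F [ 0.5  0.  -0.5] w 0.0854
[32.6, -33.5, 7.4, -0.01, 0.0, 4.64, 0.5]
[29.8, -36.1, 7.4, -0.01, 0.0, 4.64, 0.5]
[26.8, -38.4, 7.4, -0.01, 0.0, 4.64, 0.5]
[23.6, -40.4, 7.4, -0.01, 0.0, 4.64, 0.5]
[20.3, -42.2, 7.4, -0.01, 0.0, 4.64, 0.5]
[16.8, -43.7, 7.4, -0.01, 0.0, 4.64, 0.5]
[13.2, -44.9, 7.4, -0.01, 0.0, 4.64, 0.5]
[9.5, -45.8, 7.4, -0.01, 0.0, 4.64, 0.5]
[5.8, -46.4, 7.4, -0.01, 0.0, 4.64, 0.5]
[2.0, -46.8, 7.4, -0.01, 0.0, 4.64, 0.5]
[-1.8, -46.8, 7.4, -0.01, 0.0, 4.64, 0.5]
[-5.6, -46.5, 7.4, -0.01, 0.0, 4.64, 0.5]
[-9.3, -45.9, 7.4, -0.01, 0.0, 4.64, 0.5]
[-13.0, -45.0, 7.4, -0.01, 0.0, 4.64, 0.5]
[-16.6, -43.8, 7.4, -0.01, 0.0, 4.64, 0.5]
```

Request:
jog_arm([
  [32.6, -33.5, 7.4, 0, 0, 4.64, 0.5],
  [29.8, -36.1, 7.4, 0, 0, 4.64, 0.5],
  [26.8, -38.4, 7.4, 0, 0, 4.64, 0.5],
  [23.6, -40.4, 7.4, 0, 0, 4.64, 0.5],
  [20.3, -42.2, 7.4, 0, 0, 4.64, 0.5],
], newtons=80)

```text
t: 0.6
position: [0.3234, -0.3603, 0.1934]
tcp_rot: [-0.0, 1.0, -0.012, -0.0]
ft_force: [0.7, 0.1, 1.1]
grip_width: 0.0426
gripper_force: 0.0
```

Request:
jog_arm([
  [16.8, -43.7, 7.4, 0, 0, 4.64, 0.5],
  [13.2, -44.9, 7.4, 0, 0, 4.64, 0.5],
  [9.5, -45.8, 7.4, 0, 0, 4.64, 0.5],
  [5.8, -46.4, 7.4, 0, 0, 4.64, 0.5],
  [2, -46.8, 7.4, 0, 0, 4.64, 0.5],
])

```text
t: 1.1
position: [0.4114, -0.1435, 0.1568]
tcp_rot: [0.0, 0.977, -0.212, 0.0]
ft_force: [0.7, -0.1, -0.3]
grip_width: 0.0429
gripper_force: 0.0
```

Request:
jog_arm([
  [-1.8, -46.8, 7.4, 0, 0, 4.64, 0.5],
  [-5.6, -46.5, 7.4, 0, 0, 4.64, 0.5],
  [-9.3, -45.9, 7.4, 0, 0, 4.64, 0.5],
  [-13, -45, 7.4, 0, 0, 4.64, 0.5],
  [-16.6, -43.8, 7.4, 0, 0, 4.64, 0.5],
])

```text
t: 1.6
position: [0.4995, 0.0736, 0.1197]
tcp_rot: [0.0, 0.915, -0.404, -0.0]
ft_force: [0.4, -0.0, 0.6]
grip_width: 0.0429
gripper_force: 0.0
```

Run:
```python
from h import *
ci=cam("wrist"); im,d=viewer.get_image("wrist"); cv2.imwrite("pics/w1.png",im)
plan([.4992,.0719,.039],-47.5,grip=.5)
K,W=ci
def pix(P):
    q=W[:3,:3]@P+W[:3,3]; q=np.array([q[0],-q[1],-q[2]]); rr=np.hypot(q[0],q[1]); th=np.arctan2(rr,q[2]); return (K[0,2]+K[0,0]*th*q[0]/rr, K[1,2]+K[1,1]*th*q[1]/rr)
print("bar mid",pix(np.array([.4451+.089*.6757,.1309-.089*.7373,.061])),"cup rim c",pix(np.array([.4451,.1309,.044])),"tcp",pix(np.array([.4992,.0719,.039])))
```

```text
t 1.65 pos [0.5003 0.0789 0.1186] yaw -47.6 F [-2.2  2.5  0.7] w 0.0424
[2.4, 2.9, 39.8, -0.08, 0.11, -0.05, 0.5]
[2.3, 2.8, 39.8, -0.08, 0.11, -0.05, 0.5]
bar mid (np.float64(281.1171653441894), np.float64(214.45685206945356)) cup rim c (np.float64(280.8492021962898), np.float64(310.058635324435)) tcp (np.float64(280.8381161575466), np.float64(216.20459463978776))
```

View pics/w1.png

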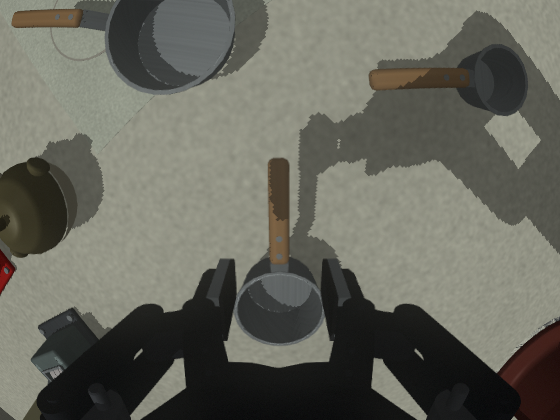

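The wrist view shows the medium bar at column 279, rows 160–265, centred between the fingers. It matches the prediction (281,214) to about 2 mm, so I descend and grip.

Request:
jog_arm([
  [0, 0, 40, 0, 0, 0, 0.5],
  [0, 0, 30, 0, 0, 0, 0.5],
  [0, 0, 10, 0, 0, 0, 0.5],
  [0, 0, 0, 0, 0, 0, 0.5],
  [0, 0, 0, 0, 0, 0, 1],
], newtons=80)

```text
t: 2.15
position: [0.5003, 0.0713, 0.0415]
tcp_rot: [-0.0, 0.915, -0.403, 0.001]
ft_force: [-0.7, -0.3, 0.8]
grip_width: 0.0297
gripper_force: 0.0
```

Request:
jog_arm([
  [0, 0, 0, 0, 0, 0, 1],
  [0, 0, 0, 0, 0, 0, 1],
  [0, 0, 0, 0, 0, 0, 1],
])

```text
t: 2.45
position: [0.5012, 0.0711, 0.0424]
tcp_rot: [-0.001, 0.915, -0.403, 0.002]
ft_force: [1.1, -1.6, 4.3]
grip_width: 0.0119
gripper_force: 79.0
```

Request:
jog_arm([
  [0, 0, -20, 0, 0, 0, 1],
  [0, 0, -40, 0, 0, 0, 1],
  [0, 0, -20, 0, 0, 0, 1],
  [0, 0, 0, 0, 0, 0, 1],
  [0, 0, 0, 0, 0, 0, 1],
])

```text
t: 2.95
position: [0.4991, 0.0715, 0.1198]
tcp_rot: [0.0, 0.915, -0.403, -0.0]
ft_force: [-0.1, 0.4, -2.0]
grip_width: 0.0121
gripper_force: 78.4
```

Run:
```python
from h import *
im,d=viewer.get_image("wrist"); cv2.imwrite("pics/w2.png",im)
K,W=cam("top"); i2,d2=viewer.get_image("top"); cv2.imwrite("pics/t2.png",i2); C=cloud("top",d2)
s=sensors.state(); print(s["ft_force"],s["torque"],s["grip_width"])
c=np.array([.4451,.1309]); 
m=(np.hypot(C[...,0]-c[0],C[...,1]-c[1])<.05)&(C[...,2]>.108)&(C[...,2]<.16)
hs=cv2.cvtColor(i2,cv2.COLOR_BGR2HSV); m&=hs[...,1]<70
P=C[m]; print(len(P),np.percentile(P,[2,50,98],axis=0))
A=np.c_[P[:,:2],np.ones(len(P))]; print(np.linalg.lstsq(A,P[:,2],rcond=None)[0])
plan([.57,.0,.12],-47.5)
```

```text
[-0.55016186 -0.30273379 -1.61438678] [-0.05513941 -0.06537231 -0.00747705] 0.012235443989385999
134 [[0.41665862 0.0933956  0.10928746]
 [0.46814934 0.10210734 0.12080789]
 [0.47941834 0.13559005 0.13104427]]
[ 0.10128835 -0.24395116  0.09998397]
t 3.05 pos [0.4979 0.0715 0.1181] yaw -47.5 F [-0.6 -0.3 -1.6] w 0.0122
[33.8, -1.6, -0.7, 0.05, 0.05, 0.0, 0]
[33.8, -1.6, -0.7, 0.05, 0.05, 0.0, 0]
[33.8, -1.6, -0.7, 0.05, 0.05, 0.0, 0]
```

View pics/w2.png

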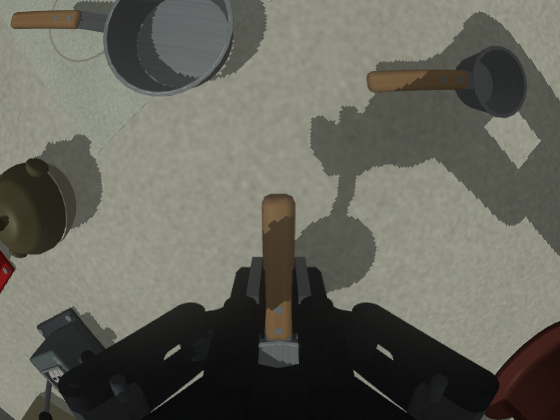

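The medium bar is held at (278,195–340) and lifted clear of the table. Next I move it over the large bowl.

Request:
jog_arm([
  [22, -7.8, 0, 0, 0, 0, 1],
  [44, -15.6, 0, 0, 0, 0, 1],
  [44, -15.6, 0, 0, 0, 0, 1],
  [44, -15.6, 0, 0, 0, 0, 1],
  [44, -15.6, 0, 0, 0, 0, 1],
])

```text
t: 3.55
position: [0.6851, -0.0278, 0.1172]
tcp_rot: [0.0, 0.915, -0.403, -0.002]
ft_force: [1.0, 0.6, -1.1]
grip_width: 0.0124
gripper_force: 78.4
```

Request:
jog_arm([
  [21.5, -8, 0, 0, 0, 0, 1],
  [0, 0, 0, 0, 0, 0, 1],
  [0, 0, 0, 0, 0, 0, 1],
])

```text
t: 3.85
position: [0.704, -0.0373, 0.1174]
tcp_rot: [0.0, 0.915, -0.403, -0.002]
ft_force: [-0.1, 0.7, -2.5]
grip_width: 0.0123
gripper_force: 78.4
```

Run:
```python
from h import *
plan([.7051,-.0375,.118],-47.5)
i2,d2=viewer.get_image("scene"); C=cloud("scene",d2)
cv2.imwrite("pics/s3.png",cv2.resize(i2[150:310,170:370],(800,640))[:600])
for z0,z1,lab in((.118,.135,"M"),(.04,.05,"L")):
    m=(np.hypot(C[...,0]-.65,C[...,1]-.022)<.06)&(C[...,2]>z0)&(C[...,2]<z1)
    P=C[m]; print(lab,len(P),np.percentile(P,[2,50,98],axis=0).round(4).tolist())
    A=np.c_[2*P[:,:2],np.ones(len(P))]; print(np.linalg.lstsq(A,(P[:,:2]**2).sum(1),rcond=None)[0])
```

```text
t 3.85 pos [ 0.704  -0.0373  0.1174] yaw -47.5 F [-0.1  0.7 -2.5] w 0.0123
[0.8, -0.7, -0.6, 0.15, 0.22, -0.02, 0]
M 74 [[0.6153, -0.0208, 0.118], [0.6812, -0.0088, 0.1204], [0.6936, 0.0585, 0.1347]]
[ 0.6565408   0.01719963 -0.42976639]
L 110 [[0.6084, -0.0246, 0.0404], [0.6693, 0.0416, 0.0444], [0.699, 0.0687, 0.047]]
[ 0.65229469  0.02218691 -0.42386616]
```

View pics/s3.png

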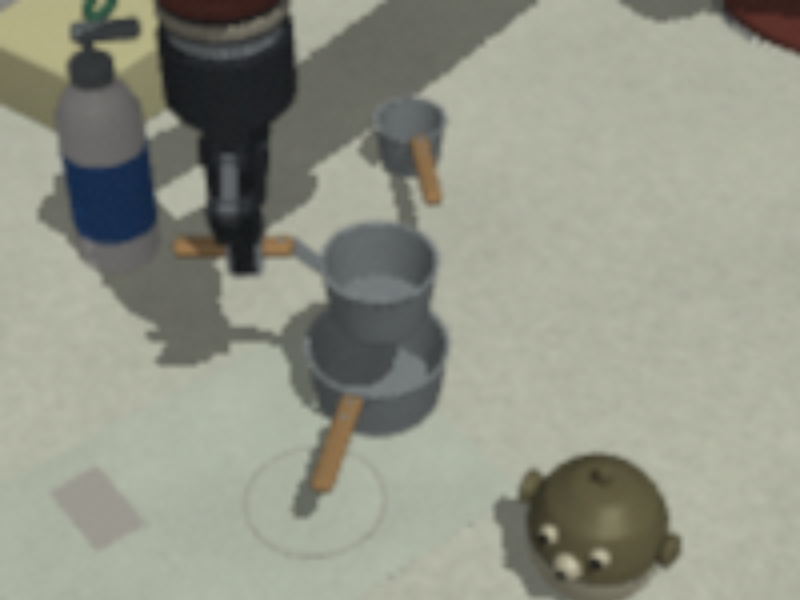

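The scene view shows the medium bowl (380,260 in the crop) level and directly above the large bowl (377,350). I lower it.

Request:
jog_arm([
  [1, -1, 20, 0, 0, 0, 1],
  [0, 0, 25, 0, 0, 0, 1],
  [0, 0, 15, 0, 0, 0, 1],
  [0, 0, 0, 0, 0, 0, 1],
])

```text
t: 4.3
position: [0.7032, -0.0366, 0.0553]
tcp_rot: [0.001, 0.915, -0.402, -0.004]
ft_force: [0.1, 0.1, -1.9]
grip_width: 0.0115
gripper_force: 78.4
```

Request:
jog_arm([
  [0, 0, 6, 0, 0, 0, 1],
  [0, 0, 4, 0, 0, 0, 1],
  [0, 0, 0, 0, 0, 0, 1],
])

```text
t: 4.6
position: [0.707, -0.0375, 0.0506]
tcp_rot: [-0.0, 0.915, -0.403, 0.0]
ft_force: [-0.1, 0.1, -2.0]
grip_width: 0.0118
gripper_force: 78.4
```

Request:
jog_arm([
  [0, 0, 2, 0, 0, 0, 1],
  [0, 0, 2, 0, 0, 0, 1],
  [0, 0, 0, 0, 0, 0, 1],
  [0, 0, 0, 0, 0, 0, 1],
])

```text
t: 5.0
position: [0.7068, -0.0376, 0.0464]
tcp_rot: [-0.0, 0.915, -0.403, 0.0]
ft_force: [-0.6, -0.6, -0.1]
grip_width: 0.0123
gripper_force: 78.4
```

Request:
jog_arm([
  [0, 0, 0, 0, 0, 0, 0.6],
  [0, 0, 0, 0, 0, 0, 0.5],
  [0, 0, 0, 0, 0, 0, 0.5],
  [0, 0, -30, 0, 0, 0, 0.5],
  [0, 0, -45, 0, 0, 0, 0.5],
])

```text
t: 5.5
position: [0.704, -0.0371, 0.1177]
tcp_rot: [0.001, 0.915, -0.403, -0.004]
ft_force: [1.1, 0.1, -0.4]
grip_width: 0.043
gripper_force: 0.0
```

Run:
```python
from h import *
print(sensors.state()["q"].round(2))
plan([.4962,-.0713,.12],-130.2,grip=.5)
```

```text
[-0.16  0.33  1.5   0.    1.33  2.24]
t 5.5 pos [ 0.704  -0.0371  0.1177] yaw -47.5 F [ 1.1  0.1 -0.4] w 0.043
[-11.5, 17.6, -0.1, 0.05, 0.01, 8.27, 0.5]
[-8.9, 19.1, -0.1, 0.05, 0.01, 8.27, 0.5]
[-6.0, 20.2, -0.1, 0.05, 0.01, 8.27, 0.5]
[-3.1, 20.8, -0.1, 0.05, 0.01, 8.27, 0.5]
[-0.0, 21.1, -0.1, 0.05, 0.01, 8.27, 0.5]
[3.0, 20.8, -0.2, 0.05, 0.01, 8.27, 0.5]
[6.0, 20.2, -0.2, 0.05, 0.01, 8.27, 0.5]
[8.8, 19.1, -0.2, 0.05, 0.01, 8.27, 0.5]
[11.5, 17.7, -0.2, 0.05, 0.01, 8.27, 0.5]
[13.9, 15.8, -0.2, 0.05, 0.01, 8.27, 0.5]
```

Run:
```python
from h import *
plan([.4962,-.0713,.12],49.8,grip=.5)
```

```text
t 5.5 pos [ 0.704  -0.0371  0.1177] yaw -47.5 F [ 1.1  0.1 -0.4] w 0.043
[-9.6, 14.7, -0.1, -0.01, 0.04, -8.11, 0.5]
[-11.6, 13.2, -0.1, -0.01, 0.04, -8.11, 0.5]
[-13.3, 11.4, -0.1, -0.01, 0.04, -8.11, 0.5]
[-14.8, 9.4, -0.1, -0.01, 0.04, -8.11, 0.5]
[-16.0, 7.3, -0.1, -0.01, 0.04, -8.11, 0.5]
[-16.8, 4.9, -0.1, -0.01, 0.04, -8.11, 0.5]
[-17.4, 2.5, -0.1, -0.01, 0.04, -8.11, 0.5]
[-17.5, 0.0, -0.1, -0.01, 0.04, -8.11, 0.5]
[-17.4, -2.5, -0.1, -0.01, 0.04, -8.11, 0.5]
[-16.9, -4.9, -0.2, -0.01, 0.04, -8.11, 0.5]
[-16.0, -7.2, -0.2, -0.01, 0.04, -8.11, 0.5]
[-14.8, -9.4, -0.2, -0.01, 0.04, -8.11, 0.5]
```

Request:
jog_arm([
  [-9.6, 14.7, -1, 0, 0, -8.11, 0.5],
  [-11.6, 13.2, -1, 0, 0, -8.11, 0.5],
  [-13.3, 11.4, 0, 0, 0, -8.11, 0.5],
  [-14.8, 9.4, 0, 0, 0, -8.11, 0.5],
  [-16, 7.3, 0, 0, 0, -8.11, 0.5],
])

```text
t: 6.0
position: [0.6196, -0.0519, 0.1237]
tcp_rot: [0.0, 0.998, -0.058, 0.0]
ft_force: [0.5, 0.4, 0.4]
grip_width: 0.0429
gripper_force: 0.0
```

Request:
jog_arm([
  [-16.8, 4.9, 0, 0, 0, -8.11, 0.5],
  [-17.4, 2.5, 0, 0, 0, -8.11, 0.5],
  [-17.5, 0, 0, 0, 0, -8.11, 0.5],
  [-17.4, -2.5, 0, 0, 0, -8.11, 0.5],
  [-16.9, -4.9, 0, 0, 0, -8.11, 0.5],
])

```text
t: 6.5
position: [0.533, -0.066, 0.1236]
tcp_rot: [0.0, 0.956, 0.292, 0.0]
ft_force: [0.2, 0.5, 0.1]
grip_width: 0.0425
gripper_force: 0.0
```

Request:
jog_arm([
  [-16, -7.2, 0, 0, 0, -8.11, 0.5],
  [-14.8, -9.4, 0, 0, 0, -8.11, 0.5],
  [0, 0, 0, 0, 0, 0, 0.5],
  [0, 0, 0, 0, 0, 0, 0.5],
])

```text
t: 6.9
position: [0.4994, -0.0717, 0.1238]
tcp_rot: [0.0, 0.908, 0.42, 0.001]
ft_force: [0.9, 0.6, 0.5]
grip_width: 0.043
gripper_force: 0.0
```

Run:
```python
from h import *
plan([.4962,-.0713,.041],49.8,grip=.5)
im,d=viewer.get_image("wrist"); cv2.imwrite("pics/w4.png",im)
i2,d2=viewer.get_image("top"); C=cloud("top",d2); np.save("t4.npy",d2); cv2.imwrite("pics/t4.png",i2)
for lab,z0,z1,r in(("M",.044,.05,.045),):
    m=(np.hypot(C[...,0]-.65,C[...,1]-.022)<.05)&(C[...,2]>.042)&(C[...,2]<.050)
    P=C[m]; print(len(P),P[:,2].min(),P[:,2].max())
wood=cv2.inRange(cv2.cvtColor(i2,cv2.COLOR_BGR2HSV),(8,90,70),(22,255,255))
for cn in cv2.findContours(wood,cv2.RETR_EXTERNAL,cv2.CHAIN_APPROX_NONE)[0]:
    if 60<cv2.contourArea(cn)<400 and cn[:,0,1].max()<330:
        W=np.array([onz("top",*p[0],.063)[:2] for p in cn],np.float32); print(cv2.minAreaRect(W), [np.median(C[p[0][1],p[0][0],2]).round(3) for p in cn[::8]])
```

```text
t 6.9 pos [ 0.4994 -0.0717  0.1238] yaw 49.7 F [0.9 0.6 0.5] w 0.043
[-0.9, -1.4, 41.4, 0.03, -0.02, -0.07, 0.5]
[-0.9, -1.4, 41.4, 0.03, -0.02, -0.07, 0.5]
343 0.042067949326846404 0.049993517545483354
((0.428856760263443, -0.5686735510826111), (0.011073580943048, 0.08393818140029907), 83.97698974609375) [np.float64(0.017), np.float64(0.017), np.float64(0.016), np.float64(0.015), np.float64(0.015), np.float64(0.018), np.float64(0.019), np.float64(0.019), np.float64(0.016), np.float64(0.02), np.float64(0.015)]
((0.7112232446670532, -0.04373495280742645), (0.009960350580513477, 0.06952138245105743), 42.55331802368164) [np.float64(0.065), np.float64(0.065), np.float64(0.063), np.float64(0.066), np.float64(0.069), np.float64(0.066), np.float64(0.068)]
((0.7363510131835938, 0.06868106126785278), (0.06946027278900146, 0.010685647837817669), 28.520244598388672) [np.float64(0.063), np.float64(0.061), np.float64(0.064), np.float64(0.06), np.float64(0.064), np.float64(0.063), np.float64(0.06)]
```

View pics/w4.png

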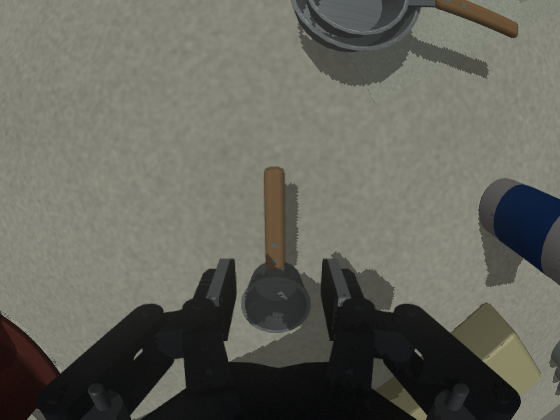

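The medium is seated: its handle top is at 0.065 m, bearing −47.5° against 28.5° for the large. In the wrist view the small bar is at column 274, rows 168–268, about 2 mm off the finger centre. I correct that and grip.

Request:
jog_arm([
  [-1, -1.5, 40, 0, 0, 0, 0.5],
  [-1, -1.5, 30, 0, 0, 0, 0.5],
  [0, 0, 12, 0, 0, 0, 0.5],
  [0, 0, 0, 0, 0, 0, 0.5],
  [0, 0, 0, 0, 0, 0, 1],
], newtons=80)

```text
t: 7.5
position: [0.4966, -0.0714, 0.0424]
tcp_rot: [0.001, 0.907, 0.421, 0.001]
ft_force: [0.8, -0.3, -0.1]
grip_width: 0.0295
gripper_force: 0.0
```

Request:
jog_arm([
  [0, 0, 0, 0, 0, 0, 1],
  [0, 0, 0, 0, 0, 0, 1],
  [0, 0, 0, 0, 0, 0, 1],
  [0, 0, 0, 0, 0, 0, 1],
])

```text
t: 7.9
position: [0.4972, -0.0714, 0.0431]
tcp_rot: [0.001, 0.907, 0.421, 0.002]
ft_force: [3.6, 2.2, 4.5]
grip_width: 0.0121
gripper_force: 79.3
```

Request:
jog_arm([
  [0, 0, -20, 0, 0, 0, 1],
  [0, 0, -40, 0, 0, 0, 1],
  [0, 0, -20, 0, 0, 0, 1],
  [0, 0, 0, 0, 0, 0, 1],
  [0, 0, 0, 0, 0, 0, 1],
])

```text
t: 8.4
position: [0.4947, -0.0711, 0.1204]
tcp_rot: [-0.0, 0.907, 0.421, -0.0]
ft_force: [-0.1, 0.7, -1.6]
grip_width: 0.0119
gripper_force: 78.5
```

Run:
```python
from h import *
plan([.6025,.0803,.135],130,nt=11,grip=1)
```

```text
t 8.4 pos [ 0.4947 -0.0711  0.1204] yaw 49.8 F [-0.1  0.7 -1.6] w 0.0119
[16.8, -1.4, -1.3, -0.01, -0.0, -7.29, 1]
[16.9, 0.7, -1.3, -0.01, -0.0, -7.29, 1]
[16.6, 2.9, -1.3, -0.01, -0.0, -7.29, 1]
[16.1, 5.0, -1.3, -0.01, -0.0, -7.29, 1]
[15.4, 7.0, -1.3, -0.01, -0.0, -7.29, 1]
[14.4, 8.9, -1.3, -0.01, -0.0, -7.29, 1]
[13.1, 10.6, -1.3, -0.01, -0.0, -7.29, 1]
[11.7, 12.2, -1.3, -0.01, -0.0, -7.29, 1]
[10.0, 13.6, -1.3, -0.01, -0.0, -7.29, 1]
[8.2, 14.8, -1.3, -0.01, -0.0, -7.29, 1]
[6.3, 15.7, -1.3, -0.01, -0.0, -7.29, 1]
```

Request:
jog_arm([
  [16.8, -1.4, -3, 0, 0, -7.29, 1],
  [16.9, 0.7, -3, 0, 0, -7.29, 1],
  [16.6, 2.9, -3, 0, 0, -7.29, 1],
  [16.1, 5, -3, 0, 0, -7.29, 1],
  [15.4, 7, -3, 0, 0, -7.29, 1],
])

```text
t: 8.9
position: [0.5428, -0.0017, 0.1331]
tcp_rot: [-0.002, 0.728, 0.686, -0.002]
ft_force: [1.1, -1.0, -0.2]
grip_width: 0.0119
gripper_force: 78.5
```

Request:
jog_arm([
  [14.4, 8.9, 0, 0, 0, -7.29, 1],
  [13.1, 10.6, 0, 0, 0, -7.29, 1],
  [11.7, 12.2, 0, 0, 0, -7.29, 1],
  [10, 13.6, 0, 0, 0, -7.29, 1],
  [8.2, 14.8, 0, 0, 0, -7.29, 1],
])

```text
t: 9.4
position: [0.5917, 0.0669, 0.1327]
tcp_rot: [-0.003, 0.477, 0.879, -0.001]
ft_force: [-0.5, 0.5, -0.7]
grip_width: 0.0119
gripper_force: 78.5
```

Request:
jog_arm([
  [6.3, 15.7, 0, 0, 0, -7.29, 1],
  [0, 0, 0, 0, 0, 0, 1],
  [0, 0, 0, 0, 0, 0, 1],
  [0, 0, 0, 0, 0, 0, 1],
])

```text
t: 9.8
position: [0.602, 0.0796, 0.1347]
tcp_rot: [-0.001, 0.423, 0.906, -0.001]
ft_force: [0.0, -0.3, -1.3]
grip_width: 0.0121
gripper_force: 78.5
```

Run:
```python
from h import *
plan([.6025,.0803,.065],130)
i2,d2=viewer.get_image("scene"); 
cv2.imwrite("pics/s5.png",cv2.resize(i2[150:310,170:370],(750,600)))
```

```text
t 9.8 pos [0.602  0.0796 0.1347] yaw 129.9 F [ 0.  -0.3 -1.3] w 0.0121
[0.0, 0.5, 34.8, -0.07, -0.05, -0.04, 0]
[0.1, 0.5, 34.8, -0.07, -0.05, -0.04, 0]
```

View pics/s5.png

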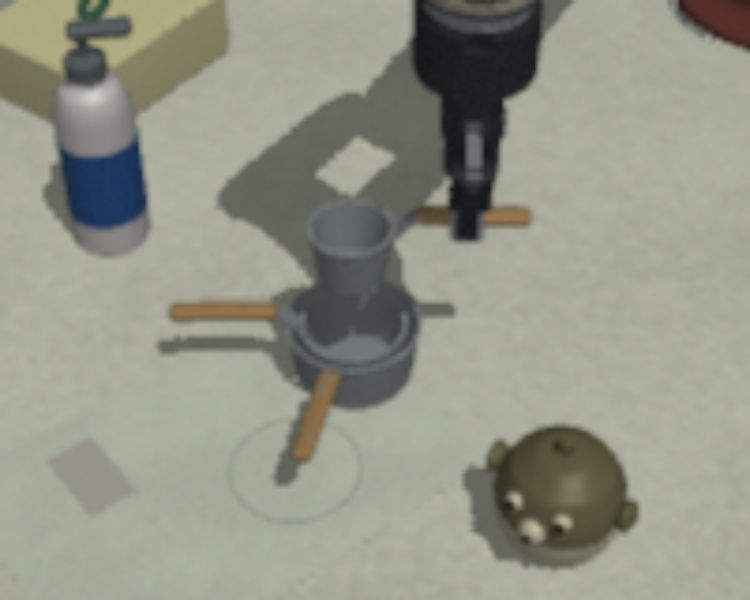

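The small bowl (350,230 in the crop) is level and above the nest, which sits at (355,330). I lower it.

Request:
jog_arm([
  [0, 1, 30, 0, 0, 0, 1],
  [0, 0, 30, 0, 0, 0, 1],
  [0, 0, 10, 0, 0, 0, 1],
  [0, 0, 6, 0, 0, 0, 1],
  [0, 0, 4, 0, 0, 0, 1],
])

```text
t: 10.35
position: [0.6044, 0.0805, 0.0568]
tcp_rot: [0.0, 0.423, 0.906, 0.0]
ft_force: [-1.5, -0.9, -1.1]
grip_width: 0.0117
gripper_force: 78.4
```

Request:
jog_arm([
  [0, 0, 0, 0, 0, 0, 1],
  [0, 0, 2, 0, 0, 0, 1],
  [0, 0, 0, 0, 0, 0, 1],
  [0, 0, 0, 0, 0, 0, 1],
])

```text
t: 10.75
position: [0.6043, 0.0808, 0.055]
tcp_rot: [0.0, 0.423, 0.906, 0.0]
ft_force: [-0.2, -0.3, -1.2]
grip_width: 0.012
gripper_force: 78.4
```

Request:
jog_arm([
  [0, 0, 3, 0, 0, 0, 1],
  [0, 0, 2, 0, 0, 0, 1],
  [0, 0, 0, 0, 0, 0, 1],
  [0, 0, 0, 0, 0, 0, 1],
])

```text
t: 11.15
position: [0.604, 0.0809, 0.0495]
tcp_rot: [0.0, 0.422, 0.906, 0.0]
ft_force: [-1.0, 0.8, 1.2]
grip_width: 0.0119
gripper_force: 78.8
```

Request:
jog_arm([
  [0, 0, 0, 0, 0, 0, 0.6],
  [0, 0, 0, 0, 0, 0, 0.5],
  [0, 0, 0, 0, 0, 0, 0.5],
  [0, 0, -30, 0, 0, 0, 0.5],
  [0, 0, -45, 0, 0, 0, 0.5],
])

```text
t: 11.65
position: [0.601, 0.0806, 0.121]
tcp_rot: [-0.004, 0.423, 0.906, -0.002]
ft_force: [0.6, -0.8, 0.3]
grip_width: 0.0427
gripper_force: 0.0
```

Run:
```python
from h import *
print(sensors.state()["q"].round(2))
# pre-push spot: 40 mm behind knob along -x of counter, tool y along the swing
k=np.array([.5435,.4275]); ax=np.array([.940,-.342]); p=k-ax*.050
print(p); plan([p[0],p[1],.16],70,grip=1)
```

```text
[ 0.01  0.11  1.75 -0.    1.3  -0.69]
[0.4965 0.4446]
t 11.65 pos [0.601  0.0806 0.121 ] yaw 130.0 F [ 0.6 -0.8  0.3] w 0.0427
[43.3, 19.2, -4.8, -0.06, -0.01, 7.5, 1]
[45.4, 13.4, -4.8, -0.06, -0.01, 7.5, 1]
[46.8, 7.4, -4.8, -0.06, -0.01, 7.5, 1]
[47.3, 1.2, -4.8, -0.06, -0.01, 7.5, 1]
[47.1, -5.0, -4.8, -0.06, -0.01, 7.5, 1]
[46.0, -11.1, -4.8, -0.06, -0.01, 7.5, 1]
[44.2, -17.0, -4.8, -0.06, -0.01, 7.5, 1]
[41.6, -22.6, -4.8, -0.06, -0.01, 7.5, 1]
```

Run:
```python
from h import *
plan([.4965,.4446,.16],160,grip=1)
```

```text
t 11.65 pos [0.601  0.0806 0.121 ] yaw 130.0 F [ 0.6 -0.8  0.3] w 0.0427
[43.3, 19.2, -4.8, -0.04, -0.05, -3.75, 1]
[41.9, 22.0, -4.8, -0.04, -0.05, -3.75, 1]
[40.4, 24.7, -4.8, -0.04, -0.05, -3.75, 1]
[38.7, 27.3, -4.8, -0.04, -0.05, -3.75, 1]
[36.8, 29.8, -4.8, -0.04, -0.05, -3.75, 1]
[34.8, 32.1, -4.9, -0.04, -0.05, -3.75, 1]
[32.6, 34.3, -4.9, -0.04, -0.05, -3.75, 1]
[30.3, 36.4, -4.9, -0.04, -0.05, -3.75, 1]
```

Request:
jog_arm([
  [0, 0, -38, 0, 0, 0, 1],
  [43.3, 19.2, 0, 0, 0, -3.75, 1],
  [41.9, 22, 0, 0, 0, -3.75, 1],
  [40.4, 24.7, 0, 0, 0, -3.75, 1],
  [38.7, 27.3, 0, 0, 0, -3.75, 1],
])

```text
t: 12.15
position: [0.5509, 0.2642, 0.1626]
tcp_rot: [0.0, 0.3, 0.954, 0.0]
ft_force: [1.0, 0.4, 0.5]
grip_width: 0.0002
gripper_force: 0.0
```

Request:
jog_arm([
  [36.8, 29.8, 0, 0, 0, -3.75, 1],
  [34.8, 32.1, 0, 0, 0, -3.75, 1],
  [32.6, 34.3, 0, 0, 0, -3.75, 1],
  [30.3, 36.4, 0, 0, 0, -3.75, 1],
  [0, 0, 0, 0, 0, 0, 1],
])

```text
t: 12.65
position: [0.4968, 0.4496, 0.1623]
tcp_rot: [-0.0, 0.17, 0.985, 0.001]
ft_force: [0.6, -0.5, 0.1]
grip_width: 0.0001
gripper_force: 0.0
```

Request:
jog_arm([
  [0, 0, 0, 0, 0, 0, 1],
  [0, 0, 0, 0, 0, 0, 1],
])

```text
t: 12.85
position: [0.4994, 0.444, 0.1621]
tcp_rot: [-0.0, 0.174, 0.985, -0.0]
ft_force: [-0.7, -0.5, -0.5]
grip_width: -0.0
gripper_force: 0.0
```

Run:
```python
from h import *
plan([.4965,.4446,.088],160,grip=1); ci=cam("wrist")
im,d=viewer.get_image("wrist"); cv2.imwrite("pics/w6.png",im)
i2,d2=viewer.get_image("top"); C=cloud("top",d2); cv2.imwrite("pics/t6.png",i2)
wood=cv2.inRange(cv2.cvtColor(i2,cv2.COLOR_BGR2HSV),(8,90,70),(22,255,255))
for cn in cv2.findContours(wood,cv2.RETR_EXTERNAL,cv2.CHAIN_APPROX_NONE)[0]:
    if 60<cv2.contourArea(cn)<400 and cn[:,0,1].max()<330 and cn[:,0,0].max()<450:
        W=np.array([onz("top",*p[0],.064)[:2] for p in cn],np.float32); r=cv2.minAreaRect(W)
        z=np.median([C[p[0][1],p[0][0],2] for p in cn]); print(np.round(r[0],4),np.round(r[1],4),"z",z.round(4),"ang",np.degrees(np.arctan2(r[0][1]-.0222,r[0][0]-.6505)).round(1))
m=(np.hypot(C[...,0]-.6505,C[...,1]-.0222)<.05)&(C[...,2]>.03)&(wood==0)
print(np.percentile(C[m][:,2],[50,80,95,99]))
K,W=ci
for nm,P in(("knob",(.5435,.4275,.095)),("tcp",(.4965,.4446,.16))):
    q=W[:3,:3]@np.array(P)+W[:3,3]; q=np.array([q[0],-q[1],-q[2]]); rr=np.hypot(q[0],q[1]); th=np.arctan2(rr,q[2]); print(nm,K[0,2]+K[0,0]*th*q[0]/rr, K[1,2]+K[1,1]*th*q[1]/rr)
big=np.hstack([im[:420,:], cv2.resize(i2[130:235,210:340],(240,194)) if 0 else np.zeros((420,0,3),np.uint8)])
crop=cv2.resize(i2[140:240,240:340],(420,420),interpolation=cv2.INTER_CUBIC)
cv2.imwrite("pics/v6.png",np.hstack([im[:,180:],crop]))
```

```text
t 12.85 pos [0.4994 0.444  0.1621] yaw 160.0 F [-0.7 -0.5 -0.5] w -0.0
[1.5, -0.2, 37.0, -0.02, 0.0, -0.02, 1]
[1.5, -0.2, 37.0, -0.02, 0.0, -0.02, 1]
[0.6008 0.0837] [0.0112 0.0714] z 0.0659 ang 128.9
[ 0.7109 -0.0437] [0.01   0.0695] z 0.0641 ang -47.5
[0.7359 0.0688] [0.0694 0.0107] z 0.0634 ang 28.6
[ 1.1436 -0.2968] [0.0169 0.1662] z -0.2894 ang -32.9
[0.04668514 0.04956907 0.05500693 0.06382467]
knob 276.8389418805099 282.6446550729363
tcp 276.05508135386947 264.7364759931663
```

View pics/v6.png

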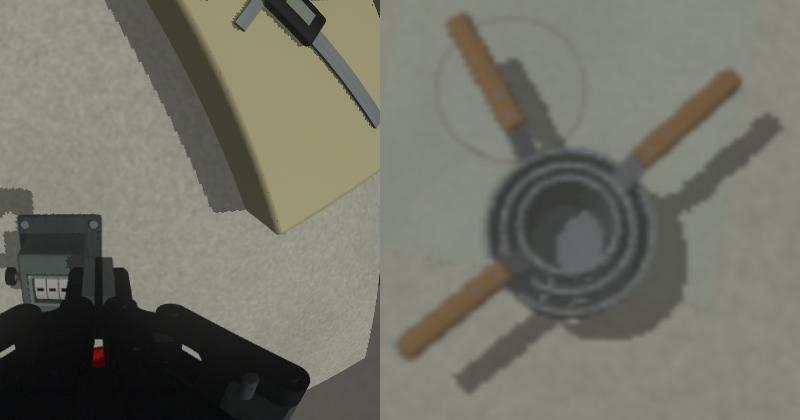

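The right half shows all three scoops nested, handles at 28.6°, −47.5° and 128.9°, with handle tops at 63, 64 and 66 mm, which is fully seated. On the left, the counter at (60,260) lines up with the tool and the knob is hidden behind the fingers. I go down behind the knob and start the stroke.

Request:
jog_arm([
  [0, 0, 35, 0, 0, 0, 1],
  [0, 0, 30, 0, 0, 0, 1],
  [0, 0, 8, 0, 0, 0, 1],
  [0, 0, 0, 0, 0, 0, 1],
  [0, 0, 0, 0, 0, 0, 1],
])

```text
t: 13.45
position: [0.5002, 0.4449, 0.091]
tcp_rot: [0.001, 0.174, 0.985, 0.001]
ft_force: [-0.7, -0.4, 0.4]
grip_width: -0.0001
gripper_force: 0.0
```

Request:
jog_arm([
  [-15, 0, 0, 0, 0, 0, 1],
  [-15, 0, 0, 0, 0, 0, 1],
  [-12, 0, 0, 0, 0, 0, 1],
  [-12, 0, 0, 0, 0, 0, 1],
  [0, 0, 0, 0, 0, 0, 1],
])

```text
t: 13.95
position: [0.5518, 0.4259, 0.0899]
tcp_rot: [0.0, 0.174, 0.985, 0.001]
ft_force: [-1.9, 1.2, 2.5]
grip_width: -0.0004
gripper_force: 1.3
```

Request:
jog_arm([
  [-10, 0, 0, 0, 0, 0, 1],
  [-9, 0, 0, 0, 0, 0, 1],
  [-6, 0, 0, 0, 0, 0, 1],
  [0, 0, 0, 0, 0, 0, 1],
])

```text
t: 14.35
position: [0.5733, 0.4175, 0.0882]
tcp_rot: [-0.001, 0.174, 0.985, -0.0]
ft_force: [-3.1, 2.6, -2.1]
grip_width: -0.0
gripper_force: 1.8
```

Request:
jog_arm([
  [-3, 0, 0, 0, 0, 0, 1],
  [-2, 0, 0, 0, 0, 0, 1],
  [0, 0, 0, 0, 0, 0, 1],
])

```text
t: 14.65
position: [0.5771, 0.4156, 0.088]
tcp_rot: [-0.001, 0.173, 0.985, -0.001]
ft_force: [-4.9, 2.2, -4.3]
grip_width: 0.0002
gripper_force: 2.4
```

Request:
jog_arm([
  [-3, 0, 0, 0, 0, 0, 1],
  [0, 0, 0, 0, 0, 0, 1],
])

```text
t: 14.85
position: [0.5791, 0.4148, 0.0881]
tcp_rot: [-0.002, 0.173, 0.985, -0.001]
ft_force: [-7.0, 2.5, -2.7]
grip_width: 0.0002
gripper_force: 3.6
```

Request:
jog_arm([
  [-2, 0, 0, 0, 0, 0, 1],
  [0, 0, 0, 0, 0, 0, 1],
])

```text
t: 15.05
position: [0.5793, 0.4147, 0.088]
tcp_rot: [-0.004, 0.173, 0.985, -0.001]
ft_force: [-10.9, 3.6, -1.8]
grip_width: -0.0
gripper_force: 6.0
```

Run:
```python
from h import *
s=sensors.state(); p=s["position"]; print(p,s["ft_force"]); print((p[0]-.5435)*.94-(p[1]-.4275)*.342)
i2,d2=viewer.get_image("scene"); cv2.imwrite("pics/s7.png",cv2.resize(i2[240:340,350:470],(720,600),interpolation=cv2.INTER_CUBIC))
```

```text
[0.57932447 0.41471837 0.08801127] [-10.86346288   3.57666611  -1.79058544]
0.03804631779755585
```

View pics/s7.png

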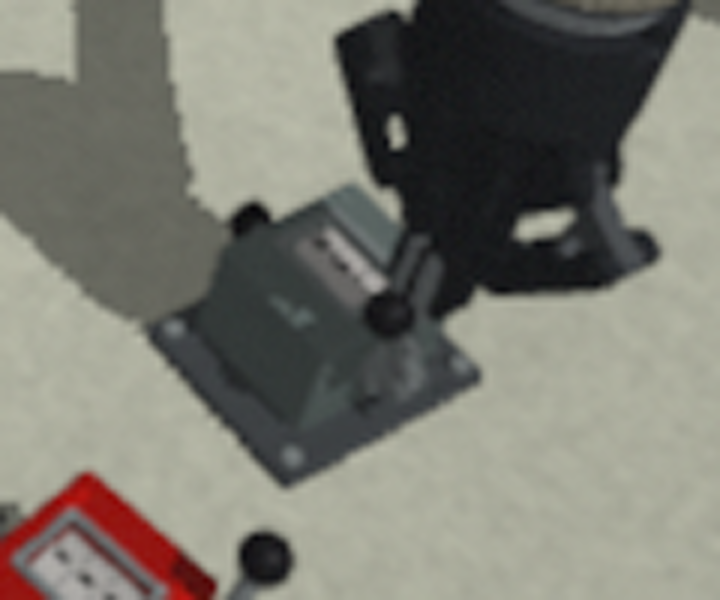

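The knob at (388,312) is driven over to the far side. The tool stalled at 38 mm of travel while the force rose from 5 to 11 N, so the lever is at its stop. I let go and repeat.

Request:
jog_arm([
  [45, 0, 0, 0, 0, 0, 1],
  [44, 0, 0, 0, 0, 0, 1],
  [0, 0, 0, 0, 0, 0, 1],
  [0, 0, 0, 0, 0, 0, 1],
  [0, 0, 0, 0, 0, 0, 1],
])

```text
t: 15.6
position: [0.5011, 0.4446, 0.0906]
tcp_rot: [0.002, 0.174, 0.985, 0.001]
ft_force: [0.3, 0.7, -0.5]
grip_width: -0.0002
gripper_force: 0.0
```

Run:
```python
from h import *
s=sensors.state(); p=s["position"]; print(p,s["ft_force"],(p[0]-.5435)*.94-(p[1]-.4275)*.342)
i2,d2=viewer.get_image("scene"); C=cloud("scene",d2)
m=(C[...,2]>.086)&(C[...,2]<.112)&(np.hypot(C[...,0]-.56,C[...,1]-.42)<.05)&(i2.max(-1)<60)&(((C[...,0]-.5435)*.94-(C[...,1]-.4275)*.342)>-.02)
P=C[m]; print(len(P)); print("knob along/lat", np.median((P[:,0]-.5435)*.94-(P[:,1]-.4275)*.342), P.mean(0) )
```

```text
[0.50108567 0.44459981 0.09060119] [ 0.25679883  0.65174975 -0.54114302] -0.04571760125722043
42
knob along/lat 0.005011829873793172 [0.54869875 0.42906572 0.09978117]
```

Knob is back at rest (within 5 mm, surface points). Second stroke.

Request:
jog_arm([
  [-15, 0, 0, 0, 0, 0, 1],
  [-15, 0, 0, 0, 0, 0, 1],
  [-12, 0, 0, 0, 0, 0, 1],
  [-12, 0, 0, 0, 0, 0, 1],
  [-10, 0, 0, 0, 0, 0, 1],
])

```text
t: 16.15
position: [0.5606, 0.4224, 0.0895]
tcp_rot: [-0.0, 0.174, 0.985, 0.0]
ft_force: [-1.7, 1.2, 2.3]
grip_width: 0.0001
gripper_force: 1.5
```

Request:
jog_arm([
  [-9, 0, 0, 0, 0, 0, 1],
  [-6, 0, 0, 0, 0, 0, 1],
  [-5, 0, 0, 0, 0, 0, 1],
  [0, 0, 0, 0, 0, 0, 1],
  [0, 0, 0, 0, 0, 0, 1],
])

```text
t: 16.65
position: [0.5769, 0.4158, 0.088]
tcp_rot: [-0.001, 0.173, 0.985, -0.001]
ft_force: [-4.8, 2.0, -3.3]
grip_width: -0.0001
gripper_force: 2.3
```

Request:
jog_arm([
  [-3, 0, 0, 0, 0, 0, 1],
  [0, 0, 0, 0, 0, 0, 1],
  [-2, 0, 0, 0, 0, 0, 1],
  [0, 0, 0, 0, 0, 0, 1],
  [0, 0, 0, 0, 0, 0, 1],
])

```text
t: 17.15
position: [0.5793, 0.4148, 0.088]
tcp_rot: [-0.003, 0.173, 0.985, -0.001]
ft_force: [-10.3, 3.5, -2.1]
grip_width: -0.0003
gripper_force: 5.4
```

Same stop reached. Let go, lift, and check.

Request:
jog_arm([
  [45, 0, 0, 0, 0, 0, 1],
  [44, 0, 0, 0, 0, 0, 1],
  [0, 0, 0, 0, 0, 0, 1],
  [0, 0, 0, 0, 0, 0, 1],
  [0, 0, -40, 0, 0, 0, 1],
])

```text
t: 17.65
position: [0.4971, 0.4418, 0.1236]
tcp_rot: [-0.003, 0.174, 0.985, -0.004]
ft_force: [-0.4, 0.4, 0.3]
grip_width: 0.0002
gripper_force: 0.0
```

Request:
jog_arm([
  [0, 0, -40, 0, 0, 0, 1],
  [0, 0, -40, 0, 0, 0, 1],
  [0, 0, 0, 0, 0, 0, 1],
  [0, 0, 0, 0, 0, 0, 1],
  [0, 0, 0, 0, 0, 0, 1],
])

```text
t: 18.15
position: [0.4996, 0.4438, 0.2081]
tcp_rot: [-0.0, 0.174, 0.985, -0.001]
ft_force: [0.3, -0.2, -0.3]
grip_width: -0.0002
gripper_force: 0.0
```

Run:
```python
from h import *
i2,d2=viewer.get_image("scene"); C=cloud("scene",d2); cv2.imwrite("pics/s8.png",cv2.resize(i2[130:350,190:480],(760,576),interpolation=cv2.INTER_CUBIC))
i1=cv2.imread("pics/scene0.png")
for (a,b,c,d,n) in((130,220,160,235,"bottle/pad"),(262,300,295,340,"figure"),(270,310,420,440,"lever")):
    print(n,np.abs(i2[a:b,c:d].astype(int)-i1[a:b,c:d]).mean().round(2))
```

```text
bottle/pad 2.49
figure 1.9
lever 2.31
```

View pics/s8.png

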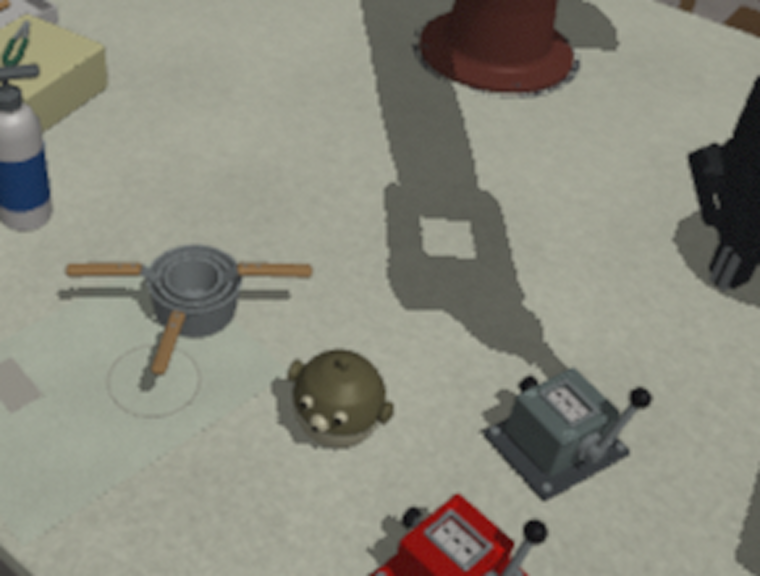

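The scoops are nested at (193,290), level and fanned out. The lever is back at rest with its knob at (640,398), the bystanders have not moved, and the arm is clear.

```bash
python3 -c "
from station import ticket; print(ticket.finish_job())"
```

```text
the job is handed in; nothing more can be done
None
```

The scoops are nested level and fully down, with handles at least 75° apart. The counter lever had two full strokes to its stop and sprang back each time (I did not read the drum itself). The bystanders are undisturbed, and the job was handed in at about 18 s.

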